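Put the flat brush and the palette knife away in their tray

ROBOT

A 6-joint arm with a two-finger parallel gripper is mounted at the origin on the work surface. World frame = base frame: x ahead of the robot, y to its left, z up, the work surface at z = 0. Lengths are in m, angles in rad, forces in N, time in s.
With the tool pointing down it reaches from about 0.325 to 0.9 m from the base axis. Payload 6.1 kg.
Tool frame: the origin (TCP) lies between the finger pads; the fingertips stand 19 mm ahead of it and the grasp point (between the pads) is the TCP; z points along the fingers, y is the line along which they close (so a half turn about z gives the same grasp; the last joint's range is limited). The gripper opens to 87 mm and grips with 3 to 60 N. Pads are 19 mm wide; open, the fingers measure 117 mm over their backs; the gripper's body (75 mm by 190 mm) begins 51 mm behind the grasp point.
Start: joints at [1.064, 0.22, 1.526, -0, 1.395, -0.126], TCP at [0.232, 0.58, 0.242] pointing down, gripper open.
Joint ranges: [-2.98, 2.98], [-0.91, 2.08], [0.09, 2.57], [-1.24, 4.39], [0.2, 2.65], [-2.68, 2.68]. Speed limits (rad/s): [2.57, 2.57, 3.01, 3.14, 3.14, 3.14].

INTERFACE

Orientations are given as a rotation vector (axis times angle).
In Python, from workcell import manip gives the robot as it stands. Calls block until the motion is done:
- manip.move_to(position, orientation): joint-space move of the TCP to a pose.
- manip.line_to(position, v=0.15, frame=None, contact_N=None): straight line of the TCP; frame=None keeps the orientation; v is the mean speed in m/s. With contact_N (N) it stops when the force on the tool has changed by that much, and returns True; else False.
- manip.goto_joints(angles): joint-space move.
- manip.let_go() and manip.clamp(newtons=None): open the fingers fully, or close them until they stop; newtons is the grip in N (None keeps the last).
- manip.wait(seconds).
- manip.solve_ik(position, orientation): joint angles nearest the present ones, or None.
- manip.get_obs(): the state.
- manip.snapshot(name): name is "scene" or "top"; returns a dict with "image" (384x512x3 uint8, red, green, blue), "range_z" (384x512 float32, m along the optical axis (not along the pixel's ray), 0 where there is no reading), "mtx" (3x3 intrinsics, pixels), "distortion" ([k1, k2, p1, p2, k3] as OpenCV has them; the pictures are not rectified), "pose" (4x4, takes a point from camera to world coordinates). Camera axes: x right, y up, looking along -z (the intrinsics and any distortion apply to the point x, -y, -z); pixel columns grow to the right and rows downward; lengths in m; the calibration is good to about 2 mm. A picture is of the moment at which its call begins.
A pose or a line that the arm cannot do raises manip.IKError and nothing moves.
- manip.job_done(): hands the job in; it is judged then, once.
The state is a dict: "time": time; "joint_pos": joint angles; "dq": joint speeds; "joint_efforts": joint torques, N m; "tcp_pos": TCP position; "eef_rot": TCP orientation; "force": force on the tool from outside, world axes, zero at the start; "ft_torque": the same for the moment, N m; "opening": finger opening in m; "grip_force": force on a finger pad.
Only numpy, scipy, OpenCV 4.12 (cv2) and the standard library are available. Lean on these libraries where they do the work, as an engineer would, in place of code of your own. Each camera call takes 0.05 s, during which the arm holds its last target. There are 200 camera calls.

TASK

Tidy the painting bench: lay the broad flat brush in the empty long compartment of the wooden tray, and the palette knife in the short compartment that runs across the tray's end. Each must end up lying flat on the floor of its compartment, wholly inside the walls and let go, either way round; lay them down rather than dropping them in.

Things in the scene. Friction and masses are not known exactly. Their poses are not given: they have to be found in the camera images.
- brush: Broad flat brush lying flat on the table, 190 mm long along its x (not the thin 8 mm liner brush near by). Origin: mid-length, at the underside; x points to the bristles. Wooden handle 14 wide, 14 high from x = -95 to +35 mm; steel ferrule 26 wide to +61; dark bristles 30 wide, 10 high to +95. About 45 g; balances near the origin: grip the handle there, across its width.
- knife: Palette knife lying flat on the table, 145 mm long along its x. Origin: mid-length, at the underside; x points to the blade. Dark wooden handle 16 wide, 15 high from x = -72 to +10 mm (grip it at x = -25, near its balance point); thin steel neck; flat steel blade 24 wide, 3 thick from +25 to +72, level with the underside. About 50 g.
- long_bay (a point): Floor centre of the empty long compartment of the fixed wooden tray (320 x 185 mm, walls 5 thick). It is 225 mm long along this point's y, 85 wide along x; floor 5 mm above the table, walls 15 mm above the floor. Its twin beside it, farther from the robot (+x), holds tweezers. Axes are the tray's, z up; yaw within 0.3 rad of 0.
- short_bay (a point): Floor centre of the short compartment across the tray's +y end (robot's left). It is 175 mm long along this point's x, 80 wide along y; floor 5 mm above the table, walls 15 mm above the floor. Same axes as long_bay.

How it is judged:
By the outcome, as a careful person would: the job done as asked, in the order asked, and still so for the second after the job is handed in, with the robot touching nothing.
It also fails if it takes over 51 s, if anything falls off the work surface, if the arm or the gripper's body presses on something with over 40 N, if the wrist force passes 120 N, or if a joint passes its speed limit or range.

## Working session

There is one attempt and no reset: what is moved stays moved. The work goes in short steps, each a Python script; the robot and the scene stay as the last script left them, time stands still between calls to the robot, and variables do not carry over. Pictures are saved under pics/ and viewed, at most 10 in all, crops included, and the job is handed in when it is done.

```bash
mkdir -p pics
cat > h.py <<'E'
import numpy as np, cv2
from workcell import manip
def snap(n, fn=None):
    s=manip.snapshot(n)
    if fn: cv2.imwrite('pics/'+fn,cv2.cvtColor(s['image'],cv2.COLOR_RGB2BGR))
    return s
def ray(s,px,z):
    px=np.asarray(px,float).reshape(-1,1,2)
    u=cv2.undistortPoints(px,np.array(s['mtx']),np.array(s['distortion'])).reshape(-1,2)
    T=np.array(s['pose']); d=np.c_[u[:,0],-u[:,1],-np.ones(len(u))]@T[:3,:3].T
    o=T[:3,3]; return o+d*((z-o[2])/d[:,2])[:,None]
E
python3 - <<'E'
from h import *
for n in("top","scene"):
    s=snap(n,n+'0.png'); np.savez('pics/'+n+'0.npz',**s); print(np.round(s['pose'],3),s['mtx'],s['distortion'])
print(manip.get_obs())
E
```

```text
[[ 0.013  0.997 -0.078  0.432]
 [-1.     0.013  0.002  0.033]
 [ 0.003  0.078  0.997  0.965]
 [ 0.     0.     0.     1.   ]] [[361.59316099   0.         252.09672849]
 [  0.         361.59316099 182.24534593]
 [  0.           0.           1.        ]] [0.02480504 0.         0.         0.         0.        ]
[[ 0.767 -0.542  0.344  0.862]
 [ 0.642  0.651 -0.405 -0.433]
 [-0.005  0.531  0.847  0.956]
 [ 0.     0.     0.     1.   ]] [[386.75951678   0.         252.92217536]
 [  0.         386.75951678 192.14223941]
 [  0.           0.           1.        ]] [-0.11560094  0.          0.          0.          0.        ]
{'time': 0.1, 'joint_pos': array([ 1.06387663e+00,  2.21162014e-01,  1.52750007e+00,  4.86389966e-07,
        1.39473083e+00, -1.26101606e-01]), 'dq': array([-0.00065058, -0.00256221, -0.00038957, -0.00192807, -0.00014313,
       -0.00037139]), 'joint_efforts': array([ 4.53938965e-04, -4.95946670e+01, -3.88517582e+01,  7.02301087e-02,
        5.15540445e-02,  9.99885913e-06]), 'tcp_pos': array([0.23204104, 0.57974958, 0.24053572]), 'eef_rot': array([-5.94473369e-01, -3.08426253e+00,  2.68665448e-03]), 'force': array([-0.82835302,  0.35663653,  1.04158634]), 'ft_torque': array([-0.01634749, -0.02829884,  0.03193981]), 'grip_force': 0.0, 'opening': 0.08707719635774575}
```

View pics/top0.png

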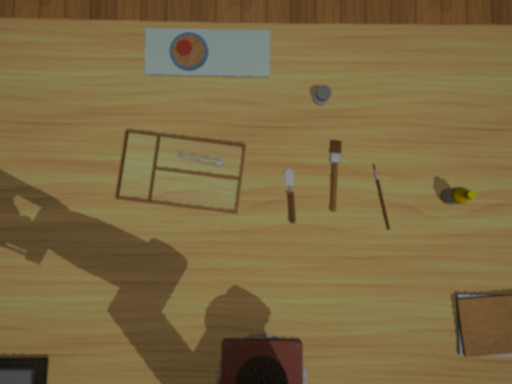

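View pics/scene0.png

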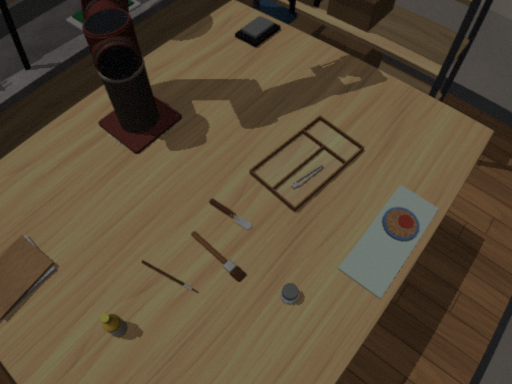

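The top view shows the brush at about (335,175) with its bristles up, the knife at (290,195) with its blade up, and the liner brush at (382,197). The tray corners are near (126,130), (245,144), (237,212) and (116,198); the empty long bay is lower right and the short bay is at the left. The scene view agrees: knife (230,213), brush (218,256), tray around (307,162).

```bash
cat > m.py <<'E'
from h import *
def comp(s,roi,bright=0.75,satf=0.6):
    """pixels unlike the table (darker, or much less saturated) in roi x0,y0,x1,y1; largest component"""
    x0,y0,x1,y1=roi; p=s['image'][y0:y1,x0:x1]; hsv=cv2.cvtColor(p,cv2.COLOR_RGB2HSV).astype(float)
    med=np.median(hsv.reshape(-1,3),axis=0)
    dark=hsv[...,2]<bright*med[2]; grey=hsv[...,1]<satf*med[1]
    n,l,st,_=cv2.connectedComponentsWithStats((dark|grey).astype(np.uint8),connectivity=8)
    k=1+np.argmax(st[1:,4]); m=l==k
    g=lambda q:np.argwhere(q)[:,::-1]+[x0,y0]
    return g(m),g(m&dark)
def item(s,roi,L,z):
    a,d=comp(s,roi); P=ray(s,a,z)[:,:2]; 
    vx,vy,cx,cy=cv2.fitLine(P.astype(np.float32),cv2.DIST_HUBER,0,.001,.001).ravel()
    u=np.array([vx,vy]); u=u if u[0]>0 else -u; c=np.array([cx,cy]); t=(P-c)@u
    mid=c+u*(t.max()+t.min())/2
    return mid,np.arctan2(u[1],u[0]),np.ptp(t)*1000
E
python3 - <<'E'
from m import *
for n,R in(("top",[(318,130,352,220),(278,162,304,230)]),("scene",[(185,226,252,288),(202,192,258,236)])):
    s=dict(np.load('pics/%s0.npz'%n))
    for nm,r,L in zip(("brush","knife"),R,(190,145)):
        print(n,nm,[np.round(v,4) for v in item(s,r,L,.009)])
    r=(105,118,258,226) if n=="top" else (240,108,374,216)
    a,_=comp(s,r,.75,0.)
    h=cv2.convexHull(a.astype(np.int32))
    q=cv2.approxPolyN(h,4).reshape(-1,2)
    Q=ray(s,q,.02)[:,:2]; print(n,"tray",q.tolist(),np.round(Q,4).tolist(),"sides",np.round(np.linalg.norm(Q-np.roll(Q,-1,0),axis=1),3),Q.mean(0))
    print("rect",cv2.minAreaRect(ray(s,h.reshape(-1,2),.02)[:,:2].astype(np.float32)))
E
```

```text
top brush [array([ 0.5296, -0.1842]), np.float32(-0.0676), np.float64(187.4719)]
top knife [array([ 0.4743, -0.0697]), np.float32(0.0669), np.float64(143.0493)]
top tray [[157, 203], [115, 197], [126, 128], [256, 145]] [[0.4483, 0.2773], [0.4625, 0.3864], [0.6448, 0.3652], [0.6045, 0.0216]] sides [0.11  0.184 0.346 0.3  ] [0.54002573 0.26262169]
rect ((0.5350276231765747, 0.2189677357673645), (0.31644317507743835, 0.18493150174617767), 83.53347778320312)
scene brush [array([ 0.5288, -0.1902]), np.float32(-0.0546), np.float64(190.4676)]
scene knife [array([ 0.4728, -0.0754]), np.float32(0.0459), np.float64(146.0599)]
scene tray [[296, 214], [247, 172], [320, 115], [367, 149]] [[0.6191, 0.0359], [0.4233, 0.0571], [0.4592, 0.3857], [0.6528, 0.3623]] sides [0.197 0.33  0.195 0.328] [0.53859126 0.21025698]
rect ((0.5381571650505066, 0.21024373173713684), (0.3288494944572449, 0.19804373383522034), 83.66419982910156)
```

The two views agree: brush mid (0.529,-0.187), knife mid (0.4735,-0.0725), lengths 187–190 and 143–146 mm. The tray centre is about (0.5365,0.2145) with yaw -0.113, and its sides come out at 316–329 x 185–198.

The fully open fingers (117 mm) are wider than the bays. So I'll grip only the top few mm of each handle, find the floor by contact, then release with the fingertips just above the wall tops.

```bash
cat > act.py <<'E'
from h import *
from scipy.spatial.transform import Rotation as Ro
YAW=-0.113; TC=np.array([.5365,.2145])
bay=lambda x,y: TC+np.array([[np.cos(YAW),-np.sin(YAW)],[np.sin(YAW),np.cos(YAW)]])@[x,y]
def ori(psi): return (Ro.from_euler('z',psi)*Ro.from_euler('x',np.pi)).as_rotvec()
def tcp(): return np.array(manip.get_obs()['tcp_pos'])
def go(xy,z,psi):
    """move over xy, tool x along psi (either way round); returns psi used"""
    q0=manip.get_obs()['joint_pos']; best=None
    for p in(psi,psi+np.pi):
        q=manip.solve_ik([*xy,z],ori(p))
        if q is not None and (best is None or np.abs(q-q0).max()<best[0]): best=(np.abs(q-q0).max(),p)
    manip.move_to([*xy,z],ori(best[1])); return best[1]
def pick(xy,psi,up):
    go(xy,.10,psi); manip.line_to([*xy,.035],v=.15)
    c=manip.line_to([*xy,.010],v=.02,contact_N=4); z=tcp()[2]
    print('touch',c,z)
    manip.line_to([*xy,z+up],v=.03); print('grasp z',tcp()[2]); manip.clamp(15); o=manip.get_obs()
    print('opening',o['opening'],o['grip_force']); return z
E
python3 - <<'E'
from act import *
print(bay(-45,-42.5) if 0 else bay(-.045,-.0425), bay(0,.115))
pick([.529,-.187],-.06,.011)
p=tcp(); manip.line_to([p[0],p[1],p[2]+.04],v=.08)
o=manip.get_obs(); print(o['opening'],o['grip_force'],o['time'],o['tcp_pos']); snap('scene','g1.png')
E
```

```text
[0.48699471 0.17734524] [0.54946736 0.32876656]
touch True 0.019406960672264804
grasp z 0.03053457580750132
opening 0.013653257150616842 14.994165748357773
0.013541910961705804 14.993630200624466 6.775 [ 0.52912634 -0.18710008  0.07078803]
```

Run:
```python
import cv2
im=cv2.imread('pics/g1.png')[160:320,140:340]; cv2.imwrite('pics/g1c.png',cv2.resize(im,None,fx=3,fy=3))
```

```text
(no output)
```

View pics/g1c.png

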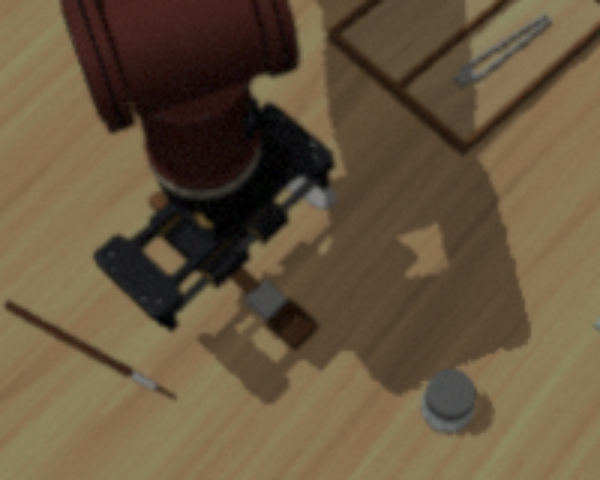

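The brush is lifted clear of the table and gripped mid-handle, with its bristles at about (295,325) in the crop. Now I'll lay it in the bay.

Run:
```python
from act import *
p=tcp(); manip.line_to([p[0],p[1],.12],v=.15)
xy=bay(-.045,-.0425); ps=go(xy,.12,YAW+np.pi/2); print('psi',ps)
manip.line_to([*xy,.055],v=.15); c=manip.line_to([*xy,.0402],v=.03,contact_N=3)
o=manip.get_obs(); print('contact',c,o['tcp_pos'],o['opening'],o['force'])
if not c:
    manip.let_go(); o=manip.get_obs(); print(o['opening'],o['force'],o['time'])
    manip.line_to([*xy,.13],v=.2)
    go([.45,-.07],.15,.055)
    snap('top','b1.png'); print(manip.get_obs()['time'])
```

```text
psi 1.4577963267948966
contact False [0.48690078 0.17737703 0.04009196] 0.013325938648315667 [-0.08087147  0.17037011 -0.38852786]
0.08659581064260197 [-0.33640338 -0.61814003  0.53133765] 11.2667
12.9
```

View pics/b1.png

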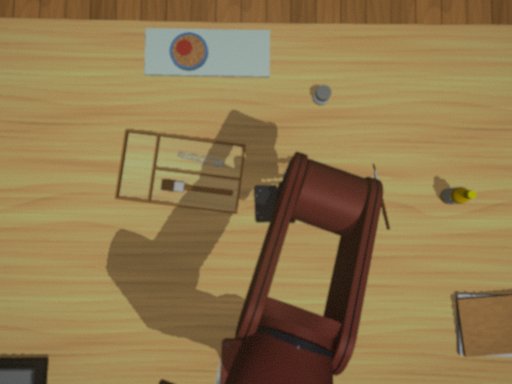

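The brush lies in the long bay, from about (161,186) to (232,192), between walls at columns 152 and 238. Next, the knife.

Run:
```python
from act import *
kd=.056; u=lambda a:np.array([np.cos(a),np.sin(a)])
xy=np.array([.4735,-.0725])-.025*u(kd)
pick(xy,kd,.0115)
q0=manip.get_obs()['eef_rot']; Rp=Ro.from_rotvec(q0)
p=tcp(); manip.line_to([p[0],p[1],.12],v=.12)
o=manip.get_obs(); print(o['opening'],o['grip_force'])
# try both ways round; blade along d in the bay
best=None
for d in(YAW,YAW+np.pi):
    g=bay(0,.115)-.025*u(d); r=(Ro.from_euler('z',d-kd)*Rp).as_rotvec()
    q=manip.solve_ik([*g,.12],r)
    if q is not None:
        c=np.abs(q-o['joint_pos']).max(); print(d,c)
        if best is None or c<best[0]: best=(c,g,r)
c,g,r=best; manip.move_to([*g,.12],r)
manip.line_to([*g,.055],v=.15); c=manip.line_to([*g,.0402],v=.03,contact_N=3)
o=manip.get_obs(); print('contact',c,o['tcp_pos'],o['opening'],o['force'],o['time'])
if not c:
    manip.let_go(); o=manip.get_obs(); print(o['opening'],o['force'],o['time'])
    manip.line_to([*g,.13],v=.2); go([.45,-.15],.2,0)
    s=snap('top','k1.png'); t=snap('scene'); 
    a=s['image'][120:225,105:265]; b=t['image'][100:230,230:390]
    cv2.imwrite('pics/k1c.png',cv2.cvtColor(np.vstack([cv2.resize(a,(480,288)),cv2.resize(b,(360,292))[:, :] if 0 else cv2.resize(b,(480,300))]),cv2.COLOR_RGB2BGR)); print(manip.get_obs()['time'])
```

```text
touch True 0.019369809499334534
grasp z 0.031008611111437753
opening 0.015234819993714158 14.977032244205475
0.015682387905038175 14.977007657289505
-0.113 0.9418162470413416
3.028592653589793 2.2377200616752972
contact False [0.52453074 0.33159525 0.04005883] 0.01538336116448568 [0.13193842 0.20025001 0.16266098] 19.9333
0.08705752951656175 [0.04270109 0.33596077 0.13665036] 21.2667
23.7583
```

View pics/k1c.png

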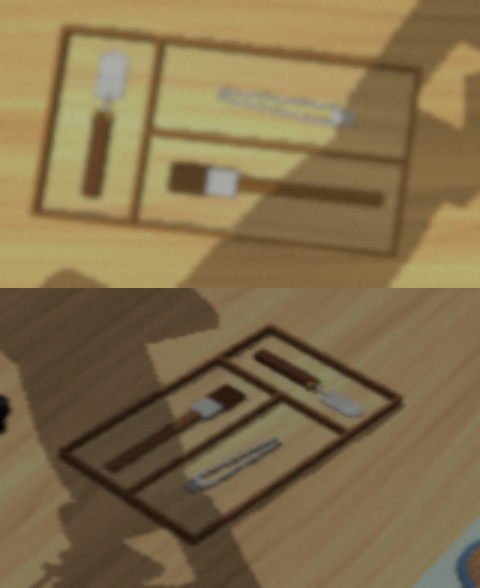

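Both views show the knife flat in the short bay (crop, blade at (112,72), handle end at (92,190)) and the brush flat in the long bay (crop x 170–382). Both are well clear of the walls, and the gripper is clear too.

```bash
python3 -c "
from workcell import manip
print(manip.job_done())"
```

```text
the job is handed in; nothing more can be done
None
```

The job is handed in at about 24 s: the brush lies flat in the empty long bay and the palette knife in the short bay, both clear of the walls in both camera views; each was let go about 5 mm above the floor, because the open fingers are wider than the bays.

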